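# Refill a tilt-out dowel bin from a scoop

### The arm

A 6-joint arm with a two-finger parallel gripper is mounted at the origin on a cart in front of the work surface, level with it; the furniture and walls round the work are solid. World frame = base frame: x ahead of the robot, y to its left, z up, the work surface at z = 0. Lengths are in mm, angles in rad, forces in N, time in s.
With the tool pointing down it reaches from about 300 to 775 mm from the base axis. Payload 14.6 kg.
Tool frame: the origin (TCP) lies between the finger pads; the fingertips stand 25 mm ahead of it and the grasp point (between the pads) lies 6 mm ahead of it; z points along the fingers, y is the line along which they close (so a half turn about z gives the same grasp; the last joint's range is limited). The gripper opens to 94 mm and grips with 3 to 60 N. Pads are 16 mm wide; open, the fingers measure 119 mm over their backs; the gripper's body (75 mm by 177 mm) begins 78 mm behind the grasp point.
Start: joints at [1.191, 0.3, 1.521, -0, 1.321, -0.067], TCP at [169.245, 523.302, 196.146] pointing down, gripper open.
Joint ranges: [-3.03, 3.03], [-0.79, 2.21], [0.23, 2.52], [-1.04, 4.18], [0, 3.07], [-2.55, 2.55]. Speed limits (rad/s): [2.22, 2.22, 2.57, 3.14, 3.14, 3.14].

### API

Orientations are given as [roll, pitch, yaw] about the fixed x, y, z axes, in that order (R = Rz(yaw) Ry(pitch) Rx(roll)).
In Python, from cell import manip gives the robot as it stands. The module is installed in compiled form; this text tells all that it offers.
- The arm moves only by the tool step_arm, never from a script. Its argument "series" is one flat list of numbers, 5 for each row, row after row: the shift along the world's x, y, z in mm, then the turn about the world's z in rad, then the closure, from 0 (fully open) to 1 (shut). In form: [dx, dy, dz, spin, jaw, dx, dy, dz, spin, jaw, ...]. A call has 1 to 20 rows; each row shifts and turns the commanded pose from where the row before left it; what a row does not reach is not made up. A row lasts 1/8 s, in which the tool goes at most 62.5 mm and 10.7 degrees, less where a joint would pass 70% of its speed; a pose out of reach is approached as far as the arm can. A call is refused whole if a number of a shift passes 62.5 or a number of a turn 0.188, either way. A call with a gripper value outside its range is refused whole. The fingers move at their own pace and stop on an object; "squeeze" is the grip in N (left out, the last holds). Time passes only in rows, so rows that do not move let the fingers close. It gives the time, the measured TCP pose, the force, the opening and the grip force at its end, in the units of the state.
- manip.read_state(): the state, without advancing time (a new reading comes with each control period).
- manip.camera(name): name is "scene" or "top"; returns (picture, depth): 400x640x3 uint8, blue, green, red; 400x640 float32, mm along the optical axis (not along the pixel's ray), 0 where there is no reading.
- manip.camera_info(name): a dict with "fovy" (degrees; the focal length in pixels is half the picture's height over the tangent of half this angle, whatever the lens; pixels are square), "cx", "cy" (the principal point, pixels), "eye" and "orientation" of the camera in the world. Camera axes: x right, y down, z forward; pixel columns grow to the right and rows downward; lengths in mm; the calibration is good to about 2 mm. A picture is of the moment at which its call begins. camera_info takes no time and is no camera call.
- manip.sign_off(): hands the job in; it is judged then, once.
The state is a dict: "clock": time; "joints": joint angles; "qd": joint speeds; "effort": joint torques, N m; "eef_pos": TCP position; "eef_rot": TCP orientation; "wrist_force": force on the tool from outside, world axes, zero at the start; "moment": the same for the moment, N m; "finger_gap": finger opening in mm; "finger_force": force on a finger pad.
Only numpy, scipy, OpenCV 4.12 (cv2) and the standard library are available. Lean on these libraries where they do the work, as an engineer would, in place of code of your own. Each camera call takes 0.05 s, during which the arm holds its last target. There are 200 camera calls.

### The job

Refill the tilt-out dowel bin: first pull its front open by the bar until it meets its stop. Then lift the scoop of dowels out of its dock by the bail, stand it on the free bench clear of the dock and let go, take it again by its rear handle and tip it nose-down over the opening so that all five dowels go into the tilted tub. Finally stand the empty scoop level on the bench and let go, with the bin left open at its stop and nothing else on the bench disturbed.

Things in the scene. Friction and masses are not known exactly. Their poses are not given: they have to be found in the camera images.
- bin: fixed plywood tilt-out bin, 150 wide, 165 high, 95 mm deep. Origin: on the bench (z 0), under the middle of its front, on the hinge line. x points into the bin (away from the person using it), y along its width, z up
- bin_front (a joint): tilt of the bin's front about the hinge line (along y, at the foot of the bin): 0 = shut, grows as its top swings out and down to the bin's -x, solid stop at 0.70 rad. Starts 0 to 0.06 ajar. A friction hinge (0.7 N m, some 4 to 8 N at the pull) lets it stay at any angle. The wooden front board is 13 mm thick, 165 high, and carries a tub behind it
- bin_handle (a point): middle of the front's pull: round steel bar 10 mm thick, 98 mm long, along the bin's y, 45 mm in front of the board and 9 mm below its top edge. Shut: 58 mm in front of the hinge line, 156 mm above the bench; at the stop about 145 mm in front of it and 82 mm up. Clear space above it
- bin_hinge (a point): point on the hinge line, mid-width, on the bench; axes as the bin's. At the stop the top edge of the front is 115 mm in front of this line and 117 mm above the bench; the mouth reaches from there back to the hinge line (135 mm high there, the tub's back edge), below a fixed rail and the bin's top (140 to 165 mm high, above the hinge line)
- bin_tub (a point): point inside the tub, 42 mm behind and 55 mm above the hinge line when shut; tilts with the front; its axes are the bin's when shut. The inside of the tub reaches 43 mm to -x (board), 37 mm to +x (back wall, 96 mm high), 60 mm to either side, 46 mm to -z (floor), and up to 100 mm to +z at the board
- dock: fixed plywood dock, left or right of the bin: base plate 216 x 90 x 6 mm with a three-sided keeper of boards, 106 mm high, 66 to 117 mm behind the origin, round the scoop's rear handle with 10 mm of room on either side (no finger fits in), open above and to the front. Origin: on the bench, under the scoop's origin; x points along the scoop to its nose, z up
- scoop: loose sheet-metal scoop, about 0.2 kg, on the dock with 5 dowels. Tray 72 mm wide (y), 143 long, walls 42 high (32 at the front), open at the nose. Origin: on its underside, below the bail. x to the nose, z up. Floor flat from 50 mm behind to 46 in front of the origin, then rising 15 degrees to the nose: dowels stay in when level, roll out when tipped nose-down (0.6 rad or more empties it)
- scoop_bail (a point): middle of the scoop's fixed carrying bail: a round steel bar 8 mm thick across the tray (along the scoop's y, 57 mm straight), 88 mm above the underside, dowels 21 mm high below it
- scoop_handle (a point): grip point on the scoop's rear wooden handle, a 22 x 22 mm bar, 70 mm long, rising backwards at 60 degrees above level from the back wall; this point is 74 mm behind and 70 mm above the scoop's origin, on the bar's centre line. Its flat sides face the scoop's +y and -y
- scoop_nose (a point): middle of the front edge of the scoop's floor, 91 mm in front of and 14 mm above its origin
- dowel1: loose wooden dowel, 18 mm thick, 60 mm long (along its y), 14 g; origin at its centre. Starts lying across the scoop, no. 1 of 5 from the back
- dowel2: loose wooden dowel, 18 mm thick, 60 mm long (along its y), 14 g; origin at its centre. Starts lying across the scoop, no. 2 of 5 from the back
- dowel3: loose wooden dowel, 18 mm thick, 60 mm long (along its y), 14 g; origin at its centre. Starts lying across the scoop, no. 3 of 5 from the back
- dowel4: loose wooden dowel, 18 mm thick, 60 mm long (along its y), 14 g; origin at its centre. Starts lying across the scoop, no. 4 of 5 from the back
- dowel5: loose wooden dowel, 18 mm thick, 60 mm long (along its y), 14 g; origin at its centre. Starts lying across the scoop, no. 5 of 5 from the back
- oak_stick: bystander: oak stick 20 x 220 x 14 mm (loose), on the other side of the bin from the dock; origin under its centre, y along its length
- sanding_block: bystander: sanding block 59 x 112 x 34 mm (loose), on the bench nearer the robot than the bin; origin under its centre, y along its length
- glue_bottle: bystander: standing glue bottle 44 x 62 x 208 mm (loose), back left; origin under its centre
- masking_tape: bystander: roll of tape 100 mm across, 24 high (loose), back right; origin under its centre
- tape_measure: bystander: tape measure 35 x 80 x 68 mm (loose), back right; origin under its centre
- scoop_grip: the scoop's rear wooden handle itself, fixed to the scoop; origin where its centre line meets the back wall (50 mm behind, 28 mm above the scoop's origin); it runs 70 mm along its own -x
There are look-alikes about, which are no part of the job. Leave any yellow look-alike of the dowel4 alone.

How it is judged (in metres and radians):
On the way, in this order (a step that is already met when the one before it is completed fails the run):
1. the bin's front is pulled open to its stop (within 0.04 rad) (value of joint bin_front above 0.66 rad), for 0.2 s.
2. the scoop has been lifted out of its dock and stands level on the bench, its origin more than 90 mm from the dock's, let go (horizontal distance between scoop and dock above 0.09 m and height (world z) of scoop below 0.004 m and angle between scoop's own z axis and vertical below 0.08 rad and linear speed of scoop below 0.03 m/s and contact force between the fingers and scoop below 0.1 N), for 0.2 s.
3. the scoop, held by its rear handle, is tipped by more than 0.3 rad with its nose over the open bin front (angle between scoop's own z axis and vertical above 0.3 rad and contact force between the fingers and scoop_grip above 0.5 N and horizontal distance between scoop_nose and bin_tub below 0.12 m and height (world z) of scoop_nose above 0.06 m), for 0.1 s.
At the end, for the whole second after the job is handed in: All five dowels lie at rest inside the tub of the bin, the front is still open at its stop (within 0.06 rad), and the scoop stands level (within 0.08 rad) and at rest on the bench (or flat on its dock's base), let go (value of joint bin_front above 0.64 rad and x of dowel1 in the frame of bin_tub between -0.05 and 0.042 m and y of dowel1 in the frame of bin_tub between -0.065 and 0.065 m and z of dowel1 in the frame of bin_tub between -0.055 and 0.09 m and linear speed of each of dowel1, dowel2, dowel3, dowel4, dowel5 below 0.05 m/s and x of dowel2 in the frame of bin_tub between -0.05 and 0.042 m and y of dowel2 in the frame of bin_tub between -0.065 and 0.065 m and z of dowel2 in the frame of bin_tub between -0.055 and 0.09 m and x of dowel3 in the frame of bin_tub between -0.05 and 0.042 m and y of dowel3 in the frame of bin_tub between -0.065 and 0.065 m and z of dowel3 in the frame of bin_tub between -0.055 and 0.09 m and x of dowel4 in the frame of bin_tub between -0.05 and 0.042 m and y of dowel4 in the frame of bin_tub between -0.065 and 0.065 m and z of dowel4 in the frame of bin_tub between -0.055 and 0.09 m and x of dowel5 in the frame of bin_tub between -0.05 and 0.042 m and y of dowel5 in the frame of bin_tub between -0.065 and 0.065 m and z of dowel5 in the frame of bin_tub between -0.055 and 0.09 m and angle between scoop's own z axis and vertical below 0.08 rad and height (world z) of scoop below 0.009 m and linear speed of scoop below 0.03 m/s); the robot touches nothing.
It fails at once if a bystander (oak stick, sanding block, glue bottle, tape roll, tape measure) is moved by more than 25 mm (distance of any of oak_stick, sanding_block, glue_bottle, masking_tape, tape_measure from where it was at the start of the episode above 0.025 m).
It also fails if it takes over 72 s, if anything falls off the work surface, if the arm or the gripper's body presses on something with over 40 N, if the wrist force passes 120 N, or if a joint passes its speed limit or range.

## Working session

There is one attempt and no reset: what is moved stays moved. The work goes in short steps, Python scripts to look and compute and a tool call to move; the robot and the scene stay as the last step left them, time stands still between calls to the robot, and variables do not carry over. Pictures are saved under pics/ and viewed, at most 10 in all, crops included, and the job is handed in when it is done.

Besides the shell and the picture viewer there is one more tool, called after ">>>" as name(argument=value, ...), one argument or row to a line, values as JSON. step_arm: Moves the arm, as the interface text tells. Its arguments: {"type":"object","properties":{"series":{"type":"array"},"squeeze":{"type":"number"}},"required":["series"]}

```bash
mkdir -p pics
cat > h.py <<'E'
import numpy as np, cv2
from scipy.spatial.transform import Rotation as R
from cell import manip
def cam(n):
    p,d=manip.camera(n); i=manip.camera_info(n); return p,d,i
def pts(d,i):
    f=200/np.tan(np.radians(i["fovy"])/2)
    v,u=np.mgrid[0:400,0:640]
    c=np.dstack([(u-i["cx"])/f*d,(v-i["cy"])/f*d,d])
    return c@rot(i).T+np.array(i["eye"])
def rot(i):
    o=np.array(i["orientation"],float)
    return o if o.shape==(3,3) else R.from_euler("xyz",o).as_matrix()
E
python3 - <<'E'
from h import *
print(manip.read_state())
for n in("scene","top"):
    p,d,i=cam(n); print(i); cv2.imwrite(f"pics/{n}0.png",p); np.savez(f"{n}0.npz",p=p,d=d,P=pts(d,i))
    P=pts(d,i); print((d>0).mean(), np.round(P[200,320]), np.round(P[350,320]))
E
```

```text
{'clock': 0.0, 'joints': array([ 1.19136560e+00,  3.00489096e-01,  1.52157508e+00,  1.99584477e-05,
        1.32072515e+00, -6.65929731e-02]), 'qd': array([ 7.12243872e-05, -7.63750327e-05,  1.52883184e-03, -6.31718963e-04,
       -1.17743195e-03, -4.25809698e-04]), 'effort': array([ 8.40346420e-04, -5.31808162e+01, -3.52745998e+01,  7.09294947e-02,
        2.43276829e-02, -9.43255100e-05]), 'eef_pos': array([169.15852014, 523.04794026, 195.57901331]), 'eef_rot': array([-3.14039992e+00, -9.89200196e-05,  2.82874989e+00]), 'wrist_force': array([-0.17682925, -0.80259376, -0.05629534]), 'moment': array([-0.02226961, -0.00615204, -0.00864157]), 'finger_force': 0.0, 'finger_gap': 94.26409972933284}
{'fovy': 48.919912616660056, 'cx': 327.4108413496602, 'cy': 197.08901600166558, 'eye': array([100.47556916, 494.02792742, 931.18067107]), 'orientation': array([-2.42654962, -0.00515135, -2.36676055])}
0.99591796875 [636. -32.  55.] [368. 237.   4.]
{'fovy': 52.048084974406905, 'cx': 317.4152107659903, 'cy': 208.77449441429883, 'eye': array([ 384.26347559,  -28.9333084 , 1081.01704055]), 'orientation': array([-2.95750562,  0.00714499, -1.55787226])}
0.99640234375 [609. -25.   2.] [222. -30.  -5.]
```

View pics/scene0.png

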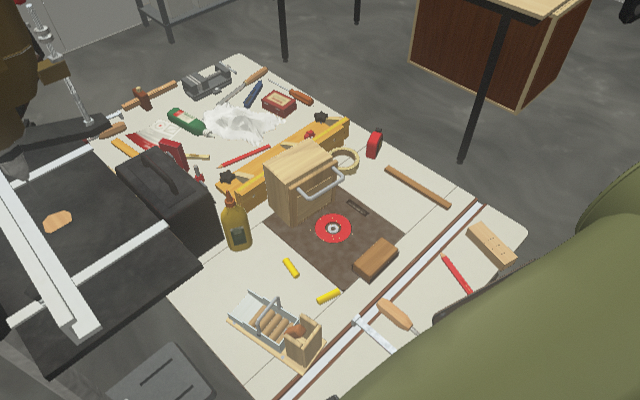

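View pics/top0.png

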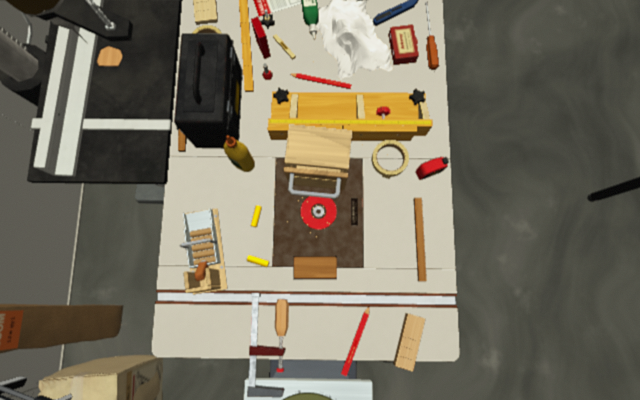

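The pictures show the bin at top px (318,155) with its bar at (315,190), facing the robot. The dock and scoop are at (200,250), nose away from the robot, bail at (198,245) and wooden handle at (201,270).

Look-alikes:
- **Dowel look-alikes:** two yellow ones at (257,215) and (257,261). I leave these alone; the real dowels are the brown ones in the tray at (203,247).
- **Bar look-alikes:** the clamp bar at (254,330) and the rail at (300,298). The real bar is the grey one on the bin.

Next I measure and take one close crop.

Run:
```python
from h import *
z=np.load("top0.npz"); p,d,P=z["p"],z["d"],z["P"]
def rep(n,m):
    q=P[m]; print(n,len(q),np.round(q.min(0)),np.round(q.max(0)),np.round(np.median(q,0)))
    if len(q)>5:
        r=cv2.minAreaRect(q[:,:2].astype(np.float32)); print("   rect",np.round(r[0]),np.round(r[1]),round(r[2],1))
v,u=np.mgrid[0:400,0:640]
box=lambda a,b,c,e:(u>=a)&(u<b)&(v>=c)&(v<e)
hsv=cv2.cvtColor(p,cv2.COLOR_BGR2HSV); grey=hsv[...,1]<60
rep("bar",box(285,350,180,204)&(P[...,2]>130)&(P[...,2]<170)&grey)
rep("bintop",box(275,360,115,200)&(P[...,2]>155)&~grey)
rep("bail",box(170,240,200,300)&(P[...,2]>84)&(P[...,2]<100)&grey)
rep("keeper",box(170,240,255,300)&(P[...,2]>100)&(P[...,2]<118))
rep("scoop h",box(185,215,255,285)&(P[...,2]>60)&(P[...,2]<104))
rep("dockbase",box(170,240,195,300)&(P[...,2]>3)&(P[...,2]<10)&~grey)
rep("sand",box(285,345,250,285)&(P[...,2]>25))
rep("disc",box(295,345,190,235)&(hsv[...,1]>150)&(hsv[...,2]>120))
rep("stick",box(405,430,190,290)&(P[...,2]>8))
rep("yellow",box(240,275,200,270)&(P[...,2]>8))
print(np.round(np.median(P[240:280,230:245].reshape(-1,3),0)))
a=cv2.resize(p[120:310,160:370],None,fx=2.8,fy=2.8,interpolation=cv2.INTER_CUBIC)
cv2.imwrite("pics/crop0.png",a)
```

```text
bar 303 [584. -72. 150.] [625.  49. 163.] [595. -14. 156.]
   rect [605. -11.] [ 41. 121.] 0.0
bintop 2901 [384. -97. 155.] [ 759.   59. 1081.] [696. -20. 164.]
   rect [571.  -8.] [150. 368.] 85.0
bail 97 [413. 241.  85.] [491. 313. 100.] [483. 276.  96.]
   rect [466. 287.] [56. 91.] 57.9
keeper 262 [364. 228. 100.] [421. 294. 110.] [383. 258. 105.]
   rect [392. 261.] [51. 63.] 8.4
scoop h 339 [383. 229.  60.] [434. 291. 104.] [404. 260.  89.]
   rect [409. 260.] [51. 62.] 0.7
dockbase 473 [360. 214.   3.] [584. 319.  10.] [432. 243.   6.]
   rect [471. 275.] [215.  90.] 9.7
sand 937 [384. -68.  26.] [ 458.   39. 1081.] [429. -15.  34.]
   rect [421. -15.] [ 73. 107.] 0.7
disc 824 [384. -69. -14.] [ 621.   28. 1081.] [575. -21.  -1.]
   rect [508.  -5.] [ 98. 231.] 77.9
stick 679 [ 384. -300.    8.] [ 619.  -29. 1081.] [ 503. -287.   13.]
   rect [ 502. -162.] [219. 279.] 3.4
yellow 305 [384. -29.   8.] [ 591.  163. 1081.] [454. 141.  15.]
   rect [456.  99.] [270. 113.] 38.1
[446. 191.  -1.]
```

View pics/crop0.png

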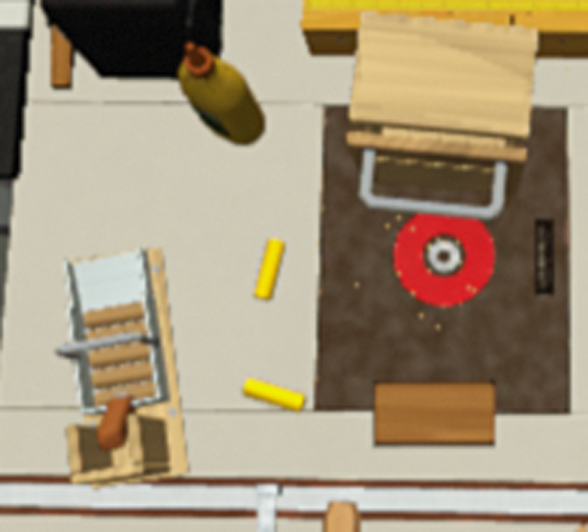

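The crop shows five brown dowels in the tray, the bail across it, the wooden handle inside the keeper, the bin's bar, and a flat red disc on the bench. The choices are confirmed. Next I refine the bar line and the bail.

Run:
```python
from h import *
for n in("top","scene"):
    z=np.load(n+"0.npz"); p,d,P=z["p"],z["d"],z["P"]
    sat=cv2.cvtColor(p,cv2.COLOR_BGR2HSV)[...,1]
    ok=(d>0); X,Y,Z=P[...,0],P[...,1],P[...,2]
    def fit(nm,m):
        q=P[ok&m]; vx,vy,x,y=cv2.fitLine(q[:,:2].astype(np.float32),cv2.DIST_HUBER,0,.01,.01).ravel()
        e=np.ptp(q[:,1]); print(n,nm,len(q),"mid",np.round((q.min(0)+q.max(0))/2),"med",np.round(np.median(q,0)),"dir",round(np.degrees(np.arctan2(vy,vx))%180,1),"span y",round(e))
    fit("bar",(sat<60)&(X>575)&(X<604)&(Y>-90)&(Y<70)&(Z>140)&(Z<170))
    m=ok&(X>610)&(X<770)&(Y>-120)&(Y<80)&(Z>158)&(Z<172)
    r=cv2.minAreaRect(P[m][:,:2].astype(np.float32)); print(" bintop",r)
    fit("bail",(sat<70)&(X>465)&(X<500)&(Y>230)&(Y<325)&(Z>78)&(Z<102))
    m=ok&(Z>100)&(Z<112)&(X>350)&(X<430)&(Y>200)&(Y<320)
    print(" keeper",cv2.minAreaRect(P[m][:,:2].astype(np.float32)))
```

```text
top bar 227 mid [594. -10. 156.] med [593. -14. 156.] dir 86.4 span y 119
 bintop ((680.2341918945312, -18.018463134765625), (150.23406982421875, 147.3997344970703), 85.65792846679688)
top bail 105 mid [482. 277.  90.] med [483. 274.  96.] dir 100.9 span y 73
 keeper ((392.1202087402344, 261.47418212890625), (50.55497741699219, 62.61967086791992), 8.435791969299316)
scene bar 203 mid [592. -10. 155.] med [589. -11. 156.] dir 85.4 span y 119
 bintop ((682.7755126953125, -18.297134399414062), (152.39134216308594, 139.0428924560547), 85.2867202758789)
scene bail 154 mid [479. 279.  89.] med [479. 281.  96.] dir 100.9 span y 74
 keeper ((389.5889587402344, 262.20465087890625), (50.273658752441406, 63.234580993652344), 9.537080764770508)
```

>>> step_arm(
  series=[32.5,-41.1,4.2,-0.1025,0.53,32.5,-41.1,4.2,-0.1025,0.53,32.5,-41.1,4.2,-0.1025,0.53,32.5,-41.1,4.2,-0.1025,0.53,32.5,-41.1,4.2,-0.1025,0.53,32.5,-41.1,4.2,-0.1025,0.53,32.5,-41.1,4.2,-0.1025,0.53,32.5,-41.1,4.2,-0.1025,0.53,32.5,-41.1,4.2,-0.1025,0.53,32.5,-41.1,4.2,-0.1025,0.53,32.5,-41.1,4.2,-0.1025,0.53,32.5,-41.1,4.2,-0.1025,0.53,32.5,-41.1,4.2,-0.1025,0.53,0,0,0,0,0.53,0,0,0,0,0.53],
  squeeze=20,
)

```text
clock: 1.98
eef_pos: [591.4, -10.7, 250.3]
eef_rot: [-3.141, -0.0, 1.497]
wrist_force: [0.3, -0.1, 0.3]
finger_gap: 44.7
finger_force: 0.0
```

>>> step_arm(
  series=[0,0,-30,0,0.53,0,0,-30,0,0.53,0,0,-30,0,0.53,0,0,0,0,0.53,0,0,0,0,0.8,0,0,0,0,1,0,0,0,0,1,0,0,0,0,1],
  squeeze=20,
)

```text
clock: 2.98
eef_pos: [591.8, -11.0, 161.1]
eef_rot: [3.141, 0.0, 1.496]
wrist_force: [0.6, -0.7, -0.6]
finger_gap: 7.7
finger_force: 0.0
```

>>> step_arm(
  series=[0,0,0,0,1,0,0,0,0,1],
)

```text
clock: 3.22
eef_pos: [591.7, -11.0, 160.7]
eef_rot: [-3.142, 0.0, 1.496]
wrist_force: [0.2, -1.1, -0.5]
finger_gap: 0.5
finger_force: 0.0
```

Run:
```python
from h import *
p,d,i=cam("scene"); cv2.imwrite("pics/a.png",cv2.resize(p[110:240,230:390],None,fx=4,fy=4,interpolation=cv2.INTER_CUBIC))
```

```text
(no output)
```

View pics/a.png

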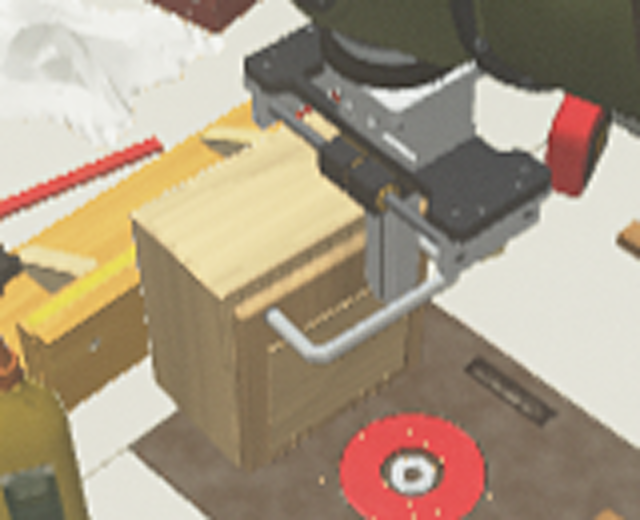

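Run:
```python
from h import *
for n in("scene","top"):
    p,d,i=cam(n); P=pts(d,i); f=200/np.tan(np.radians(i["fovy"])/2)
    def proj(q):
        c=rot(i).T@(np.array(q)-i["eye"]); return np.round([c[0]/c[2]*f+i["cx"],c[1]/c[2]*f+i["cy"]],1)
    print(n,"tip",proj([592,-11,136]),"tcp",proj([592,-11,161]),"bar ends",proj([589,-60,154]),proj([595,38,154]))
    sat=cv2.cvtColor(p,cv2.COLOR_BGR2HSV)[...,1]
    m=(sat<60)&(P[...,0]>540)&(P[...,0]<650)&(P[...,1]>-90)&(P[...,1]<70)&(P[...,2]>100)&(P[...,2]<172)
    v,u=np.nonzero(m)
    for a,b in list(zip(u,v))[::max(1,len(u)//25)]: print((a,b),np.round(P[b,a]),end=" ")
    print()
```

```text
scene tip [326.6 192.6] tcp [326.6 185.7] bar ends [341.6 177.7] [311. 198.]
(np.int64(336), np.int64(164)) [630. -83. 156.] (np.int64(337), np.int64(172)) [608. -64. 157.] (np.int64(338), np.int64(175)) [603. -62. 152.] (np.int64(339), np.int64(180)) [586. -48. 157.] (np.int64(341), np.int64(181)) [581. -50. 156.] (np.int64(341), np.int64(182)) [581. -50. 153.] (np.int64(332), np.int64(184)) [589. -26. 158.] (np.int64(331), np.int64(185)) [589. -22. 157.] (np.int64(333), np.int64(186)) [584. -24. 156.] (np.int64(331), np.int64(187)) [585. -19. 156.] (np.int64(327), np.int64(188)) [589. -10. 156.] (np.int64(301), np.int64(189)) [638.  30. 145.] (np.int64(298), np.int64(190)) [633.  44. 157.] (np.int64(326), np.int64(190)) [586.  -3. 157.] (np.int64(321), np.int64(191)) [592.   8. 157.] (np.int64(302), np.int64(192)) [622.  42. 157.] (np.int64(325), np.int64(192)) [587.  -0. 151.] (np.int64(319), np.int64(193)) [590.  16. 158.] (np.int64(305), np.int64(194)) [612.  41. 157.] (np.int64(302), np.int64(195)) [616.  47. 156.] (np.int64(317), np.int64(195)) [590.  23. 156.] (np.int64(309),
[... 1042 characters left out ...]
int64(180)) [623.  44. 159.] (np.int64(291), np.int64(180)) [623.  42. 158.] (np.int64(292), np.int64(180)) [625.  40. 153.] (np.int64(289), np.int64(181)) [621.  47. 158.] (np.int64(290), np.int64(181)) [621.  44. 159.] (np.int64(291), np.int64(181)) [620.  42. 160.] (np.int64(292), np.int64(181)) [621.  40. 158.] (np.int64(289), np.int64(182)) [619.  47. 156.] (np.int64(290), np.int64(182)) [618.  44. 158.] (np.int64(291), np.int64(182)) [619.  42. 157.] (np.int64(292), np.int64(182)) [619.  40. 158.] (np.int64(289), np.int64(183)) [616.  46. 160.] (np.int64(290), np.int64(183)) [617.  44. 156.] (np.int64(291), np.int64(183)) [616.  42. 157.] (np.int64(292), np.int64(183)) [616.  40. 157.]
```

Run:
```python
from h import *
p,d,i=cam("scene"); P=pts(d,i)
for c in (322,325,328,331):
    print(c,[(r,*np.round(P[r,c]).astype(int).tolist()) for r in range(164,200,2)])
cv2.imwrite("pics/b.png",cv2.resize(p[150:210,290:360],None,fx=8,fy=8,interpolation=cv2.INTER_NEAREST))
```

```text
322 [(164, 599, -3, 234), (166, 601, -5, 225), (168, 599, -3, 221), (170, 601, -5, 212), (172, 599, -3, 208), (174, 599, -3, 201), (176, 599, -2, 195), (178, 599, -2, 189), (180, 599, -2, 182), (182, 634, -37, 122), (184, 630, -34, 120), (186, 632, -35, 110), (188, 633, -37, 100), (190, 593, 3, 156), (192, 587, 9, 158), (194, 586, 10, 153), (196, 636, -39, 65), (198, 637, -41, 55)]
325 [(164, 590, -3, 240), (166, 589, -2, 236), (168, 589, -3, 228), (170, 588, -1, 224), (172, 589, -3, 215), (174, 589, -3, 209), (176, 590, -3, 202), (178, 589, -3, 196), (180, 590, -3, 189), (182, 591, -4, 180), (184, 589, -2, 176), (186, 632, -46, 102), (188, 593, -7, 155), (190, 589, -2, 155), (192, 588, -1, 149), (194, 634, -48, 68), (196, 634, -48, 60), (198, 636, -50, 48)]
328 [(164, 579, -1, 249), (166, 578, -1, 244), (168, 579, -2, 236), (170, 579, -2, 230), (172, 578, -1, 225), (174, 579, -2, 217), (176, 579, -2, 210), (178, 578, -1, 205), (180, 579, -2, 197), (182, 578, -1, 191), (184, 579, -2, 184), (186, 590, -14, 159), (188, 587, -11, 156), (190, 585, -9, 152), (192, 635, -60, 65), (194, 633, -59, 59), (196, 634, -60, 50), (198, 636, -62, 39)]
331 [(164, 552, 18, 281), (166, 577, -9, 239), (168, 578, -10, 231), (170, 578, -10, 224), (172, 578, -11, 218), (174, 578, -11, 211), (176, 579, -12, 203), (178, 578, -10, 198), (180, 580, -13, 189), (182, 577, -11, 185), (184, 591, -25, 156), (186, 585, -19, 159), (188, 584, -18, 153), (190, 633, -69, 68), (192, 633, -70, 58), (194, 634, -71, 49), (196, 635, -73, 38), (198, 635, -73, 30)]
```

View pics/b.png

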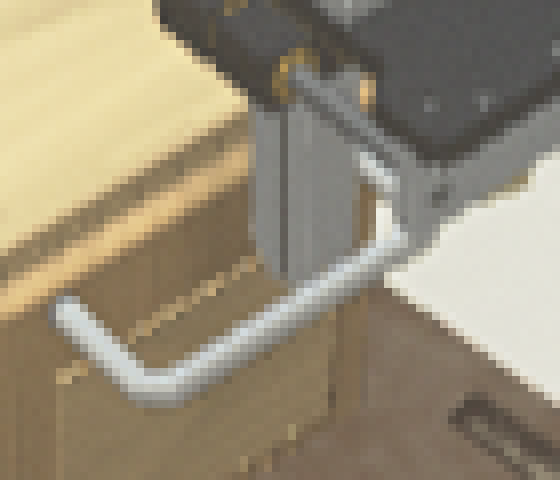

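The bar is at about x 586, z 152. The fingertips show at z≈175, about 40 mm higher than the reported TCP implies. I open, shift, go down about 40 mm watching force, then close.

>>> step_arm(
  series=[-5,0,0,0,0.53,0,0,0,0,0.53,0,0,0,0,0.53,0,0,0,0,0.53,0,0,-10,0,0.53,0,0,-10,0,0.53,0,0,-10,0,0.53,0,0,-10,0,0.53,0,0,0,0,0.53],
)

```text
clock: 4.55
eef_pos: [586.3, -11.0, 119.7]
eef_rot: [-3.14, 0.0, 1.496]
wrist_force: [0.0, 0.6, 0.1]
finger_gap: 44.4
finger_force: 0.0
```

Run:
```python
from h import *
p,d,i=cam("scene")
cv2.imwrite("pics/c.png",cv2.resize(p[150:210,290:360],None,fx=8,fy=8,interpolation=cv2.INTER_NEAREST))
```

```text
(no output)
```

View pics/c.png

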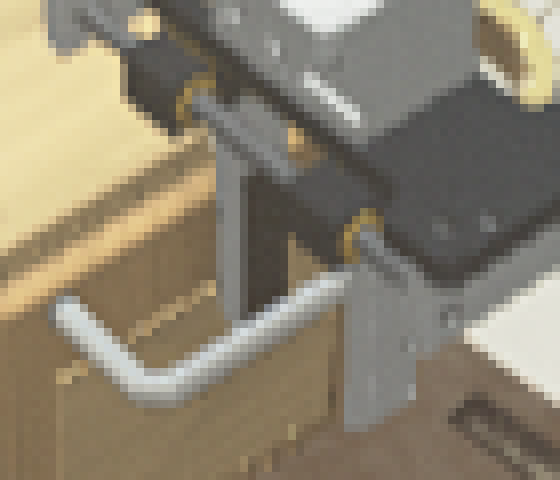

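The bar is now between the fingers (crop about (290,310)). The z reading is about 40 mm low; I will keep that offset. Closing.

>>> step_arm(
  series=[0,0,0,0,1,0,0,0,0,1,0,0,0,0,1,0,0,0,0,1,0,0,0,0,1],
  squeeze=15,
)

```text
clock: 5.22
eef_pos: [587.4, -11.1, 120.7]
eef_rot: [3.14, 0.0, 1.496]
wrist_force: [5.5, -0.4, -4.3]
finger_gap: 9.5
finger_force: 15.0
```

Run:
```python
import numpy as np
r=166.4; c,s=np.cos(np.radians(-4.3)),np.sin(np.radians(-4.3))
th=np.linspace(.04,.75,15)
x=-r*np.sin(.356+th); z=r*np.cos(.356+th)
for a,b in zip(np.diff(x),np.diff(z)): print(round(a*c,1),round(a*s,1),round(b,1))
```

```text
-7.7 0.6 -3.5
-7.5 0.6 -3.8
-7.3 0.5 -4.2
-7.1 0.5 -4.6
-6.8 0.5 -4.9
-6.6 0.5 -5.3
-6.3 0.5 -5.6
-6.0 0.5 -5.9
-5.7 0.4 -6.2
-5.4 0.4 -6.5
-5.0 0.4 -6.8
-4.7 0.4 -7.0
-4.3 0.3 -7.2
-4.0 0.3 -7.4
```

>>> step_arm(
  series=[-7.7,0.6,-3.5,0,1,-7.5,0.6,-3.8,0,1,-7.3,0.5,-4.2,0,1,-7.1,0.5,-4.6,0,1,-6.8,0.5,-4.9,0,1,-6.6,0.5,-5.3,0,1,-6.3,0.5,-5.6,0,1,-6,0.5,-5.9,0,1,-5.7,0.4,-6.2,0,1,-5.4,0.4,-6.5,0,1,0,0,0,0,1],
  squeeze=25,
)

```text
clock: 6.6
eef_pos: [522.9, -5.4, 70.0]
eef_rot: [3.135, -0.001, 1.496]
wrist_force: [25.7, 5.1, -22.6]
finger_gap: 9.3
finger_force: 24.9
```

>>> step_arm(
  series=[-2.5,0.4,-8.5,0,1,-4.5,0.4,-7.5,0,1,-4,0.3,-7,0,1,0,0,0,0,1],
)

```text
clock: 7.1
eef_pos: [512.9, -5.0, 50.2]
eef_rot: [3.132, -0.0, 1.496]
wrist_force: [9.9, 1.3, 16.3]
finger_gap: 8.9
finger_force: 25.0
```

>>> step_arm(
  series=[-1.5,0,-2,0,1,0,0,0,0,1,0,0,0,0,1],
)

```text
clock: 7.48
eef_pos: [513.0, -5.1, 49.7]
eef_rot: [3.128, -0.0, 1.496]
wrist_force: [9.9, 1.3, 29.0]
finger_gap: 9.3
finger_force: 25.0
```

Run:
```python
from h import *
p,d,i=cam("top"); P=pts(d,i); sat=cv2.cvtColor(p,cv2.COLOR_BGR2HSV)[...,1]
cv2.imwrite("pics/d.png",cv2.resize(p[100:240,250:390],None,fx=4,fy=4,interpolation=cv2.INTER_CUBIC))
np.savez("t1.npz",p=p,d=d,P=P)
```

```text
(no output)
```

View pics/d.png

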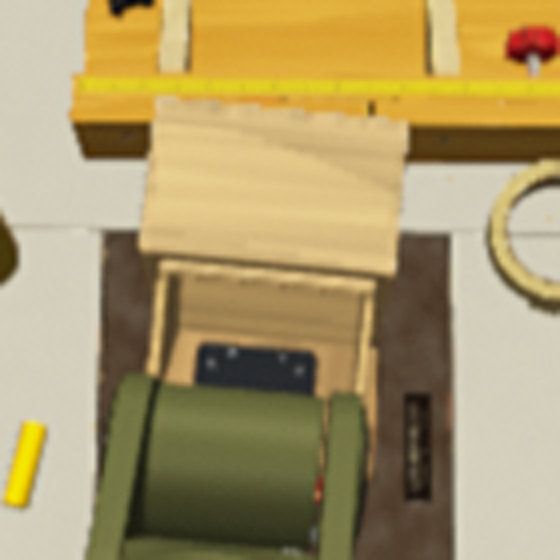

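At the stop: force rises without motion. Relax, open slightly, rise, and go above the bail.

>>> step_arm(
  series=[0,0,3,0,1,0,0,0,0,0.75,0,0,0,0,0.75,0,0,0,0,0.75,0,0,20,0,0.75,0,0,40,0,0.75,0,0,50,0,0.75,-4,40,10,0.04,0.5,-5,45,0,0.04,0.5,-6,45,0,0.04,0.5,-6,45,0,0.04,0.5,-6,45,0,0.04,0.5,-6,45,0,0.044,0.5,0,16,0,0,0.5,0,0,0,0,0.5],
)

```text
clock: 9.4
eef_pos: [474.7, 276.2, 167.9]
eef_rot: [-3.141, 0.0, 1.741]
wrist_force: [0.0, -0.5, -0.1]
finger_gap: 47.0
finger_force: 0.0
```

Run:
```python
from h import *
p,d,i=cam("top"); P=pts(d,i); sat=cv2.cvtColor(p,cv2.COLOR_BGR2HSV)[...,1]
X,Y,Z=[P[...,k] for k in range(3)]
m=(sat<60)&(X>495)&(X<535)&(Y>-80)&(Y<60)&(Z>65)&(Z<110); print("bar",m.sum(),np.round(np.median(P[m],0)),P[m][:,:2].min(0),P[m][:,:2].max(0))
m=(Z>105)&(Z<125)&(X>520)&(X<570)&(Y>-100)&(Y<70); print("edge",m.sum(),np.round(np.median(P[m],0)))
```

```text
bar 248 [515.  -8.  87.] [504.80466585 -63.08985164] [534.03898432  54.17288348]
edge 570 [554.  -9. 119.]
```

>>> step_arm(
  series=[5,0,-30,0,0.5,0,0,-30,0,0.5,0,0,-30,0,0.5,0,0,-18,0,0.5,0,0,0,0,0.5,0,0,0,0,1,0,0,0,0,1,0,0,0,0,1,0,0,0,0,1,0,0,0,0,1],
  squeeze=40,
)

```text
clock: 10.7
eef_pos: [480.1, 276.1, 60.5]
eef_rot: [3.141, 0.0, 1.74]
wrist_force: [2.9, -0.6, 1.0]
finger_gap: 6.8
finger_force: 40.0
```

>>> step_arm(
  series=[0,0,5,0,1,0,0,10,0,1,0,0,18,0,1,0,0,22,0,1,0,0,22,0,1,0,0,22,0,1,0,0,22,0,1,0,0,18,0,1,0,0,10,0,1,0,0,5,0,1,0,0,0,0,1],
)

```text
clock: 12.08
eef_pos: [479.8, 276.1, 214.2]
eef_rot: [-3.141, 0.0, 1.74]
wrist_force: [0.9, 0.6, -2.7]
finger_gap: 6.7
finger_force: 40.0
```

Run:
```python
from h import *
p,d,i=cam("scene")
cv2.imwrite("pics/e.png",cv2.resize(p[200:400,180:400],None,fx=2.7,fy=2.7,interpolation=cv2.INTER_CUBIC))
```

```text
(no output)
```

View pics/e.png

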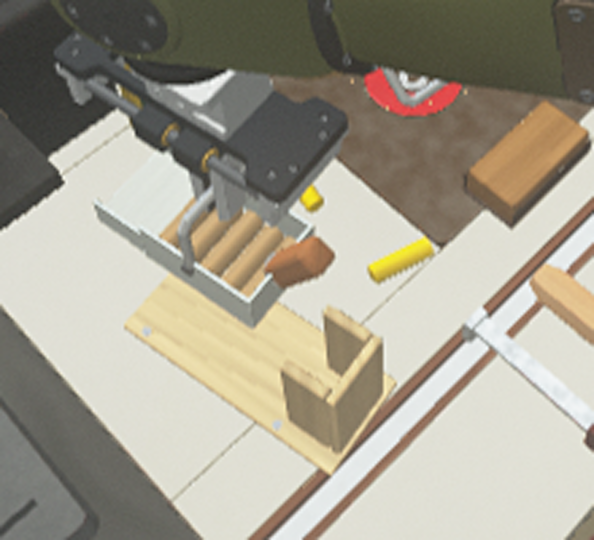

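Scoop is level and out of the dock with its dowels. Carrying it to the free bench on the right.

>>> step_arm(
  series=[0,-8,0,-0.0163,1,0,-18,0,-0.0163,1,0,-28,0,-0.0163,1,0,-39.8,0,-0.0163,1,0,-39.8,0,-0.0163,1,0,-39.8,0,-0.0163,1,0,-39.8,0,-0.0163,1,0,-39.8,0,-0.0163,1,0,-39.8,0,-0.0163,1,0,-39.8,0,-0.0163,1,0,-39.8,0,-0.0163,1,0,-39.8,0,-0.0163,1,0,-28,0,-0.0163,1,0,-18,0,-0.0163,1,0,-8,0,-0.0163,1,0,0,-8,0,1,0,0,-16,0,1,0,0,-22,0,1,0,0,-22,0,1,0,0,-22,0,1],
)

```text
clock: 14.62
eef_pos: [479.5, -189.1, 122.5]
eef_rot: [-3.141, -0.0, 1.497]
wrist_force: [1.2, 0.4, -2.5]
finger_gap: 6.9
finger_force: 40.0
```

>>> step_arm(
  series=[0,0,-20,0,1,0,0,-18,0,1,0,0,-12,0,1,0,0,-8,0,1,0,0,-4,0,1,0,0,-3,0,1,0,0,0,0,1],
)

```text
clock: 15.5
eef_pos: [479.9, -190.1, 59.4]
eef_rot: [3.141, 0.0, 1.496]
wrist_force: [-0.1, -0.0, -2.2]
finger_gap: 6.5
finger_force: 40.0
```

>>> step_arm(
  series=[0,0,-2,0,1,0,0,-1.5,0,1,0,0,-1,0,1,0,0,0,0,1],
)

```text
clock: 16.0
eef_pos: [479.9, -190.1, 54.8]
eef_rot: [3.141, 0.0, 1.496]
wrist_force: [-0.2, -0.5, -1.2]
finger_gap: 6.6
finger_force: 40.0
```

>>> step_arm(
  series=[0,0,-1,0,1,0,0,0,0,1,0,0,0,0,0.5,0,0,0,0,0.5,0,0,0,0,0.5,0,0,0,0,0.5,0,0,30,0,0.5,0,0,50,0,0.5,0,0,40,0,0.5,-60,0,0,0,0.3,-60,0,0,0,0.3,-60,0,0,0,0.3,0,0,0,0,0.3],
  squeeze=20,
)

```text
clock: 17.62
eef_pos: [297.6, -189.9, 174.1]
eef_rot: [3.141, 0.001, 1.493]
wrist_force: [1.1, -0.1, 0.6]
finger_gap: 66.1
finger_force: 0.0
```

Run:
```python
from h import *
p,d,i=cam("top"); P=pts(d,i); hsv=cv2.cvtColor(p,cv2.COLOR_BGR2HSV)
X,Y,Z=[P[...,k] for k in range(3)]
W=(X>370)&(X<600)&(Y>-260)&(Y<-120)
m=W&(Z>80)&(Z<110)&(hsv[...,1]<70)&(X>460)&(X<500); q=P[m]; print("bail",len(q),np.round(np.median(q,0)),np.round(q.min(0)),np.round(q.max(0)))
m=W&(Z>3)&(Z<60)&(X>415); print("scoop",cv2.minAreaRect(P[m][:,:2].astype(np.float32)))
m=(X<440)&W&(Z>40)&(Z<110)&(hsv[...,1]>90); q=P[m]; print("handle",len(q),np.round(q.min(0)) if len(q) else 0,np.round(q.max(0)) if len(q) else 0)
cv2.imwrite("pics/f.png",cv2.resize(p[160:300,320:460],None,fx=4,fy=4,interpolation=cv2.INTER_CUBIC))
```

```text
bail 99 [ 484. -189.   90.] [ 477. -227.   82.] [ 489. -151.   94.]
scoop ((506.1752624511719, -190.60061645507812), (133.14089965820312, 182.19691467285156), 89.91421508789062)
handle 165 [ 393. -195.   40.] [ 438. -173.   94.]
```

View pics/f.png

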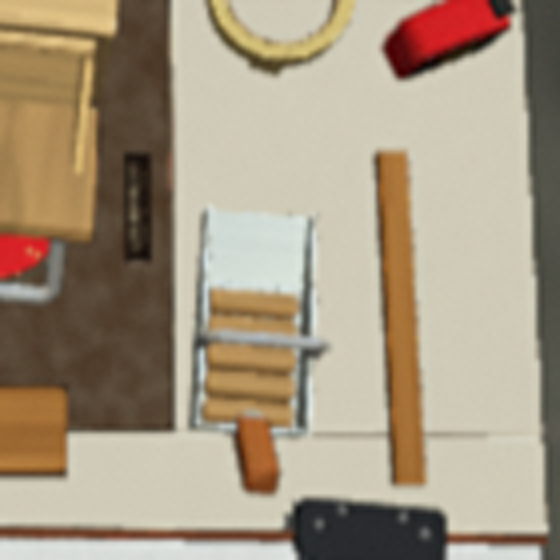

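Step 2 is done: the scoop stands level with all five dowels in it, handle at crop (258,455), and the bin is open. Turn 90° and go over the handle.

>>> step_arm(
  series=[12,0.6,0,-0.1745,0.2,12,0.6,0,-0.1745,0.2,12,0.6,0,-0.1745,0.2,12,0.6,0,-0.1745,0.2,12,0.6,0,-0.1745,0.2,12,0.6,0,-0.1745,0.2,12,0.6,0,-0.1745,0.2,12,0.6,0,-0.1745,0.2,13,0.6,0,-0.1745,0.2,0,0,0,0,0.2,0,0,0,0,0.2],
)

```text
clock: 19.05
eef_pos: [408.9, -184.5, 173.5]
eef_rot: [-3.141, 0.001, -0.07]
wrist_force: [-0.0, 0.5, 0.2]
finger_gap: 75.5
finger_force: 0.0
```

>>> step_arm(
  series=[-1,0,-30,0,0.2,-1,0,-30,0,0.2,0,0,-30,0,0.2,0,0,-30,0,0.2,0,0,-16,0,0.2,0,0,0,0,0.2,0,0,0,0,1,0,0,0,0,1,0,0,0,0,1,0,0,0,0,1,0,0,0,0,1,0,0,0,0,1,0,0,0,0,1],
  squeeze=60,
)

```text
clock: 20.68
eef_pos: [406.8, -184.7, 37.8]
eef_rot: [-3.141, 0.0, -0.075]
wrist_force: [-0.6, 0.2, 1.8]
finger_gap: 21.9
finger_force: 59.9
```

>>> step_arm(
  series=[0,0,4,0,1,0,0,4,0,1,0,0,4,0,1,0,0,0,0,1,0,0,0,0,1],
)

```text
clock: 21.3
eef_pos: [406.8, -184.7, 49.7]
eef_rot: [-3.142, 0.0, -0.075]
wrist_force: [0.1, -0.3, -3.1]
finger_gap: 21.6
finger_force: 59.9
```

```bash
cat > tilt.py <<'E'
from h import *
def tilt(n,cx,cy,yaw,r=130):
    "heights of scoop's grey/wood parts along its axis"
    p,d,i=cam(n); P=pts(d,i); q=P.reshape(-1,3)-[cx,cy,0]; c,s=np.cos(yaw),np.sin(yaw)
    a=q[:,0]*c+q[:,1]*s; b=-q[:,0]*s+q[:,1]*c; z=q[:,2]
    for lo in range(20,200,15):
        m=(a>lo)&(a<lo+15)&(abs(b)<26)&(z>4)&(z<330)
        if m.sum()>3: print(lo,m.sum(),np.round(np.percentile(z[m],[10,50,90])))
    return p
if __name__=="__main__":
    import sys; s=manip.read_state(); x,y,_=s["eef_pos"]; print(s["eef_pos"],s["wrist_force"],s["moment"])
    p=tilt("top",x,y,-.07); cv2.imwrite("pics/%s.png"%sys.argv[1],p)
E
python3 tilt.py g
```

```text
[ 406.76967583 -184.65529554   49.67067568] [ 0.08869492 -0.2585317  -3.0683165 ] [ 0.01162353  0.36431513 -0.00272777]
35 12 [27. 28. 32.]
50 29 [25. 29. 34.]
65 73 [ 29.  32. 103.]
80 42 [28. 31. 92.]
95 117 [25. 30. 33.]
110 93 [12. 19. 32.]
125 118 [14. 17. 19.]
140 122 [18. 21. 24.]
155 98 [22. 25. 27.]
```

Held level. Lift and carry over the open bin.

>>> step_arm(
  series=[0,0,6,0,1,0,0,14,0,1,0,0,22,0,1,0,0,26,0,1,0,0,26,0,1,0,0,26,0,1,0,0,26,0,1,0,0,26,0,1,0,0,26,0,1,0,0,20,0,1,0,0,10,0,1,0,0,4,0,1,0,0,0,0,1],
)

```text
clock: 22.98
eef_pos: [406.7, -184.6, 281.5]
eef_rot: [-3.141, 0.0, -0.075]
wrist_force: [0.5, 0.2, -3.8]
finger_gap: 21.7
finger_force: 59.9
```

>>> step_arm(
  series=[4,5.7,0,0,1,8,11.4,0,0,1,12,17,0,0,1,12.8,18.3,0,0,1,12.8,18.3,0,0,1,12.8,18.3,0,0,1,12.8,18.3,0,0,1,12.8,18.3,0,0,1,12.8,18.3,0,0,1,12,17,0,0,1,8,11.4,0,0,1,4,5.7,0,0,1,0,0,0,0,1],
)

```text
clock: 24.6
eef_pos: [531.7, -6.6, 281.6]
eef_rot: [3.142, 0.0, -0.074]
wrist_force: [-0.7, -0.4, -2.9]
finger_gap: 21.9
finger_force: 59.9
```

```bash
python3 tilt.py g2
```

```text
[531.69027188  -6.58446101 281.61699203] [-0.74356325 -0.4158016  -2.91989281] [ 0.0373352   0.33209776 -0.00396781]
140 67 [252. 254. 256.]
155 152 [254. 256. 258.]
```

>>> step_arm(
  series=[0,0,0,0,1,0,0,0,0,1],
  squeeze=25,
)

```text
clock: 24.9
eef_pos: [531.5, -7.0, 281.9]
eef_rot: [3.142, -0.0, -0.075]
wrist_force: [0.2, -0.0, -2.6]
finger_gap: 21.6
finger_force: 25.0
```

```bash
python3 tilt.py g3
```

```text
[531.53324908  -7.04982323 281.88659314] [ 0.2291908  -0.02056447 -2.6205084 ] [-0.02687977  0.33603357 -0.00050157]
140 77 [253. 254. 256.]
155 151 [254. 256. 258.]
```

>>> step_arm(
  series=[0,0,0,0,1,0,0,0,0,1],
  squeeze=15,
)

```text
clock: 25.2
eef_pos: [531.6, -6.8, 281.8]
eef_rot: [-3.142, -0.0, -0.075]
wrist_force: [-0.2, 0.6, -2.6]
finger_gap: 21.9
finger_force: 15.0
```

```bash
python3 tilt.py g4
```

```text
[531.61615787  -6.76878932 281.76679185] [-0.22133794  0.5637229  -2.55660561] [0.04166906 0.33342093 0.02347909]
140 68 [252. 254. 256.]
155 156 [254. 256. 258.]
```

>>> step_arm(
  series=[0,0,0,0,1,0,0,0,0,1],
  squeeze=10,
)

```text
clock: 25.5
eef_pos: [531.6, -6.7, 281.8]
eef_rot: [-3.142, -0.0, -0.075]
wrist_force: [0.1, -1.4, -2.0]
finger_gap: 22.2
finger_force: 10.0
```

```bash
python3 tilt.py g5
```

```text
[531.639399    -6.67856157 281.75622119] [ 0.11726383 -1.39927705 -1.9731757 ] [0.0405616  0.38888215 0.00898441]
20 6 [  4. 122. 124.]
170 40 [162. 164. 166.]
185 132 [162. 164. 166.]
```

>>> step_arm(
  series=[0,0,0,0,1,0,0,0,0,1],
  squeeze=7,
)

```text
clock: 25.8
eef_pos: [531.6, -6.7, 281.8]
eef_rot: [-3.142, -0.0, -0.075]
wrist_force: [-0.3, 0.3, -2.0]
finger_gap: 21.9
finger_force: 7.0
```

```bash
python3 tilt.py g6
```

```text
[531.64858877  -6.69779966 281.76221338] [-0.2825184   0.31843339 -2.0134231 ] [0.01288938 0.33277382 0.00537731]
170 40 [162. 164. 166.]
185 136 [162. 164. 166.]
```

```bash
cat > look.py <<'E'
from h import *
p,d,i=cam("scene"); P=pts(d,i); hsv=cv2.cvtColor(p,cv2.COLOR_BGR2HSV)
c,s=np.cos(-.075),np.sin(-.075); q=P-[657,-16,0]
a=q[...,0]*c+q[...,1]*s; b=-q[...,0]*s+q[...,1]*c; z=q[...,2]
m=(a>-190)&(a<0)&(abs(b)<48)&(z>120)&(z<300)&(hsv[...,1]<70)
for lo in range(-190,0,12):
    k=m&(a>=lo)&(a<lo+12)
    if k.sum()>3: print("grey a",lo,k.sum(),np.round(np.percentile(z[k],[0,10,50,90])))
E
python3 look.py
```

```text
grey a -166 176 [242. 246. 249. 254.]
grey a -154 263 [225. 250. 260. 268.]
grey a -142 177 [218. 235. 269. 275.]
grey a -130 78 [121. 215. 239. 264.]
grey a -118 70 [193. 201. 228. 249.]
grey a -106 70 [184. 193. 220. 242.]
grey a -94 95 [176. 186. 216. 254.]
grey a -82 110 [167. 181. 208. 266.]
grey a -70 143 [149. 173. 268. 276.]
grey a -58 43 [153. 162. 175. 183.]
grey a -46 16 [162. 163. 172. 175.]
grey a -34 7 [161. 161. 162. 163.]
```

The scoop tipped about 0.75 rad at 10 N, and the wrist weight fell by 0.6 N, which matches the five dowels. I give it a small shake, then raise it, check the tub, and go back.

>>> step_arm(
  series=[0,0,4,0,1,0,0,-4,0,1,0,0,4,0,1,0,0,0,0,1,0,0,10,0,1,0,0,20,0,1,-3,-8,10,0,1,-4,-18,0,0,1,-6,-27,0,0,1,-6,-27,0,0,1,-6,-27,0,0,1,-6,-27,0,0,1,-5,-24,0,0,1,-4,-17,0,0,1,-2,-9,0,0,1,0,0,0,0,1],
  squeeze=25,
)

```text
clock: 27.9
eef_pos: [489.5, -191.0, 325.6]
eef_rot: [-3.141, 0.0, -0.075]
wrist_force: [0.0, 0.4, -2.8]
finger_gap: 22.1
finger_force: 25.0
```

Run:
```python
from h import *
s=manip.read_state(); print(s["eef_pos"],s["wrist_force"])
p,d,i=cam("top"); P=pts(d,i)
a=cv2.resize(p[115:215,260:420],None,fx=3.6,fy=3.6,interpolation=cv2.INTER_CUBIC)
p2,d2,i2=cam("scene"); b=cv2.resize(p2[120:250,250:410],None,fx=3.6,fy=3.6,interpolation=cv2.INTER_CUBIC)
b=b[:600-0,:]; h=max(a.shape[0],b.shape[0])
o=np.zeros((h,1152,3),np.uint8); o[:a.shape[0],:576]=a; o[:b.shape[0],576:]=b
cv2.imwrite("pics/h.png",cv2.resize(o,None,fx=.69,fy=.69,interpolation=cv2.INTER_AREA))
f=200/np.tan(np.radians(i2["fovy"])/2)
P2=pts(d2,i2); q=P2-[s["eef_pos"][0],s["eef_pos"][1],0]; c,sn=np.cos(-.075),np.sin(-.075)
al=q[...,0]*c+q[...,1]*sn; bb=-q[...,0]*sn+q[...,1]*c; z=q[...,2]
m=(abs(bb)<45)&(al>-60)&(al<200)&(z>90)&(z<320)
for lo in range(-60,200,15):
    k=m&(al>=lo)&(al<lo+15)
    if k.sum()>3: print(lo,k.sum(),np.round(np.percentile(z[k],[0,10,50,90])))
```

```text
[ 489.49357428 -190.98695286  325.5773106 ] [ 0.0411079   0.42057734 -2.831185  ]
-45 151 [282. 290. 294. 298.]
-30 287 [271. 289. 303. 314.]
-15 168 [253. 268. 303. 318.]
0 114 [239. 251. 275. 299.]
15 125 [225. 236. 265. 286.]
30 180 [216. 228. 262. 295.]
45 224 [194. 220. 259. 317.]
60 87 [194. 202. 222. 319.]
75 14 [200. 205. 212. 217.]
```

View pics/h.png

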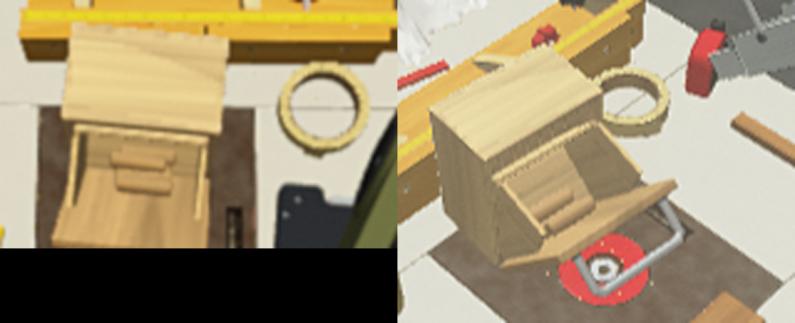

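Run:
```python
from h import *
s=manip.read_state(); e=s["eef_pos"]
p,d,i=cam("scene"); P=pts(d,i); hsv=cv2.cvtColor(p,cv2.COLOR_BGR2HSV)
c,sn=np.cos(-.075),np.sin(-.075)
q=P-[e[0],e[1],e[2]+33]; al=q[...,0]*c+q[...,1]*sn; bb=-q[...,0]*sn+q[...,1]*c; z=q[...,2]
best=None
for th in (.6,.7,.75,.8,.9):   # into scoop frame: undo the tip
    x=al*np.cos(th)-z*np.sin(th)-74; w=al*np.sin(th)+z*np.cos(th)+70
    m=(abs(bb)<28)&(x>-35)&(x<90)&(w>-25)&(w<35)
    g=[np.round(np.median(w[m&(x>=lo)&(x<lo+15)])) if (m&(x>=lo)&(x<lo+15)).sum()>3 else None for lo in range(-35,90,15)]
    print(th,m.sum(),"wood px",(m&(hsv[...,1]>70)).sum(),g)
# tub contents in tub frame (front tilted .7)
a=(P[...,0]-657)*c+(P[...,1]+16)*sn; b=-(P[...,0]-657)*sn+(P[...,1]+16)*c; zz=P[...,2]
t=.7; x0=a*np.cos(t)+zz*np.sin(t)-42; z0=-a*np.sin(t)+zz*np.cos(t)-55
m=(abs(b)<58)&(x0>-44)&(x0<40)&(z0>-50)&(z0<60)
for lo in range(-45,40,8):
    k=m&(x0>=lo)&(x0<lo+8)&(abs(b)<20)
    if k.sum()>2: print("tub x",lo,k.sum(),np.round(np.percentile(z0[k],[10,50,90])))
```

```text
0.6 0 wood px 0 [None, None, None, None, None, None, None, None, None]
0.7 1 wood px 0 [None, None, None, None, None, None, None, None, None]
0.75 1 wood px 0 [None, None, None, None, None, None, None, None, None]
0.8 1 wood px 0 [None, None, None, None, None, None, None, None, None]
0.9 1 wood px 0 [None, None, None, None, None, None, None, None, None]
tub x -45 38 [ 3.  6. 16.]
tub x -37 44 [ 5.  8. 10.]
tub x -29 52 [-15. -11.   6.]
tub x -21 40 [-12. -10.  -8.]
tub x -13 57 [-46. -32. -11.]
tub x -5 32 [-48. -45. -42.]
tub x 3 36 [-47. -45. -43.]
tub x 11 41 [-48. -45. -42.]
tub x 19 39 [-48. -45. -42.]
tub x 27 16 [-48. -46. -44.]
tub x 35 26 [39. 42. 44.]
```

The pile in the tub is 3 + 2 dowels high, so all five are in. Lower until the nose touches the bench.

>>> step_arm(
  series=[0,0,-8,0,1,0,0,-16,0,1,0,0,-24,0,1,0,0,-24,0,1,0,0,-24,0,1,0,0,-24,0,1,0,0,-24,0,1,0,0,-24,0,1,0,0,-16,0,1,0,0,-8,0,1,0,0,-3,0,1,0,0,0,0,1],
)

```text
clock: 29.55
eef_pos: [490.2, -190.8, 133.2]
eef_rot: [3.141, -0.003, -0.075]
wrist_force: [-9.5, 3.5, 20.9]
finger_gap: 21.6
finger_force: 25.0
```

Run:
```python
import numpy as np
# circle about the nose, squeeze low: grip rel nose
for th in np.linspace(.75,0,13): print(round(th,2),np.round([-(165*np.cos(th)-56*np.sin(th)),165*np.sin(th)+56*np.cos(th)+14*min(1,max(0,(.26-th)/.26))],1))
```

```text
0.75 [-82.6 153.4]
0.69 [-92. 148.]
0.62 [-101.  142.]
0.56 [-109.7  135.4]
0.5 [-118.   128.2]
0.44 [-125.7  120.6]
0.38 [-133.   112.5]
0.31 [-139.8  104. ]
0.25 [-146.    95.6]
0.19 [-151.7   89.7]
0.12 [-156.7   83.4]
0.06 [-161.2   76.8]
0.0 [-165.   70.]
```

>>> step_arm(
  series=[0,0,0,0,1,0,0,0,0,1,-12,0.9,-5,0,1,-12,0.9,-5.5,0,1,-9,0.7,-5.5,0,1,-9,0.7,-6,0,1,-8.5,0.6,-7,0,1,-8.5,0.6,-7,0,1,-7.5,0.6,-8,0,1,-7.5,0.6,-8,0,1,-6.5,0.5,-8.5,0,1,-6.5,0.5,-8.5,0,1,0,0,0,0,1],
  squeeze=8,
)

```text
clock: 31.18
eef_pos: [401.9, -183.9, 61.0]
eef_rot: [-3.141, 0.001, -0.075]
wrist_force: [0.5, -1.0, -2.2]
finger_gap: 21.9
finger_force: 8.0
```

```bash
python3 tilt.py g7
```

```text
[ 401.92153927 -183.89682262   61.04663352] [ 0.52206169 -0.96846976 -2.15296736] [ 0.01181612  0.23405933 -0.0590678 ]
35 17 [14. 15. 18.]
50 32 [12. 14. 16.]
65 73 [ 10.  15. 102.]
80 40 [ 9. 11. 13.]
95 108 [ 6.  9. 11.]
110 116 [ 7.  9. 12.]
125 114 [ 9. 11. 14.]
140 106 [11. 13. 16.]
155 8 [ 5. 11. 13.]
```

>>> step_arm(
  series=[-3,0.2,-4,0,1,-3,0.2,-4,0,1,-2,0.1,-3,0,1,0,0,0,0,1],
  squeeze=6,
)

```text
clock: 31.72
eef_pos: [394.4, -183.5, 50.5]
eef_rot: [-3.141, 0.001, -0.075]
wrist_force: [-0.9, -0.2, -1.5]
finger_gap: 22.0
finger_force: 6.0
```

```bash
python3 tilt.py g8
```

```text
[ 394.36708426 -183.52769771   50.53642889] [-0.87069149 -0.1532504  -1.54722188] [-0.00891104  0.24414174 -0.00741629]
35 19 [ 6.  9. 11.]
50 37 [ 6.  8. 11.]
65 74 [ 6. 10. 96.]
80 42 [ 4.  6. 10.]
95 96 [5. 6. 8.]
110 81 [5. 6. 8.]
125 114 [ 6.  8. 11.]
140 119 [ 9. 11. 14.]
155 40 [11. 13. 16.]
```

>>> step_arm(
  series=[-1,0,-3,0,1,0,0,-2,0,1,0,0,-2,0,1,0,0,0,0,1,0,0,0,0,0.2,0,0,0,0,0.2,0,0,0,0,0.2,0,0,0,0,0.2,0,0,0,0,0.2,0,0,20,0,0.2,0,0,40,0,0.2,0,0,50,0,0.2,0,0,50,0,0.2,-40,0,0,0,0.2,-40,0,0,0,0.2,0,0,0,0,0.2,0,0,0,0,0.2],
)

```text
clock: 33.9
eef_pos: [314.1, -183.8, 204.0]
eef_rot: [3.141, -0.001, -0.075]
wrist_force: [0.2, 0.4, 0.8]
finger_gap: 75.4
finger_force: 0.0
```

Run:
```python
from h import *
z0=np.load("top0.npz"); A=z0["P"]; 
p,d,i=cam("top"); P=pts(d,i); hsv=cv2.cvtColor(p,cv2.COLOR_BGR2HSV)
c,s=np.cos(-.075),np.sin(-.075)
q=P-[470,-189,0]; a=q[...,0]*c+q[...,1]*s; b=-q[...,0]*s+q[...,1]*c
for lo in range(-50,105,15):
    m=(abs(b)<24)&(a>=lo)&(a<lo+15)&(P[...,2]<60)&(P[...,2]>-5)&(hsv[...,1]<70)
    if m.sum()>3: print(lo,np.round(np.median(P[m][:,2]),1),end="; ")
print()
X,Y,Z=[P[...,k] for k in range(3)]
m=(hsv[...,1]<60)&(X>495)&(X<535)&(Y>-80)&(Y<60)&(Z>65)&(Z<110); print("bar",m.sum(),np.round(np.median(P[m],0)))
print("moved px away from arm:")
D=cv2.absdiff(p,z0["p"]).max(2)
for n,(x0,x1,y0,y1) in dict(stick=(410,430,195,285),block=(290,340,255,280),glue=(222,258,134,172),tape=(370,410,138,178),meas=(415,450,152,182),yel=(245,270,204,268)).items(): print(n,(D[y0:y1,x0:x1]>40).mean().round(2))
st=manip.read_state(); print(st["eef_pos"],st["finger_force"],st["finger_gap"])
```

```text
-50 2.6; -35 2.4; -20 2.6; -5 2.7; 10 2.3; 25 2.5; 40 4.6; 55 7.5; 70 12.2; 85 -0.6; 100 -0.5; 
bar 248 [515.  -8.  86.]
moved px away from arm:
stick 0.0
block 0.0
glue 0.0
tape 0.0
meas 0.0
yel 0.0
[ 314.24460021 -183.70767832  203.822362  ] 0.0 75.21965733471993
```

The scoop is flat, empty and let go. The bin is still at its stop and nothing else has moved, so I hand in.

```bash
python3 -c "
from cell import manip; print(manip.sign_off())"
```

```text
the job is handed in; nothing more can be done
None
```

The job is handed in; the result wasn't shown. By my last camera checks, all five dowels are in the open bin, the front is at its stop, the empty scoop stands level and released on the bench, and the bystanders show no movement, at 34 s of the 72 s limit.

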